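# Click the swivel magnifier round to the crystal

### The arm

A 6-joint arm with a two-finger parallel gripper is mounted at the origin on the work surface. World frame = base frame: x ahead of the robot, y to its left, z up, the work surface at z = 0. Lengths are in mm, angles in rad, forces in N, time in s.
With the tool pointing down it reaches from about 275 to 750 mm from the base axis. Payload 10.2 kg.
Tool frame: the origin (TCP) lies between the finger pads; the fingertips stand 11 mm ahead of it and the grasp point (between the pads) lies 8 mm behind it; z points along the fingers, y is the line along which they close (so a half turn about z gives the same grasp; the last joint's range is limited). The gripper opens to 85 mm and grips with 20 to 120 N. Pads are 22 mm wide; open, the fingers measure 114 mm over their backs; the gripper's body (76 mm by 85 mm) begins 54 mm behind the grasp point. The pads swing forward as they close: fully open they stand 13 mm farther back than shut.
Start: joints at [-1.502, 0.313, 1.498, -0, 1.331, -0.223], TCP at [151.017, -502.817, 242.294] pointing down, gripper open.
Joint ranges: [-2.94, 2.94], [-0.97, 2.17], [0.19, 2.56], [-1.23, 4.37], [0.02, 3.11], [-2.88, 2.88]. Speed limits (rad/s): [2.39, 2.39, 3.01, 3.14, 3.14, 3.14].

### API

Orientations are given as a unit quaternion [w, x, y, z].
In Python, from rig import sense, eyes, finish_job gives the robot as it stands.
- The arm moves only by the shell command python3 -m jog 'ROWS' [FORCE]. ROWS is JSON, a list of rows, each a list of 7 numbers: the shift along the tool's x, y, z in m, then the turn, a rotation vector about the tool's x, y, z in rad, then the finger opening in m, from 0 to 0.0854. In form: [[dx, dy, dz, rx, ry, rz, gripper], ...]. A call has 1 to 5 rows; each row shifts and turns the commanded pose from where the row before left it, along the tool's axes as they then stand; what a row does not reach is not made up. A row lasts 1/10 s, in which the tool goes at most 50 mm and 8.59 degrees, less where a joint would pass 70% of its speed; a pose out of reach is approached as far as the arm can. A call is refused whole if a number of a shift passes 0.05 or a number of a turn 0.15, either way. A call with a gripper value outside its range is refused whole. The fingers move at their own pace and stop on an object; FORCE is the grip in N (left out, the last holds). Time passes only in rows, so rows that do not move let the fingers close. It gives the time, the measured TCP pose, the force, the opening and the grip force at its end, in the units of the state.
- sense(): the state, without advancing time (a new reading comes with each control period).
- eyes.capture(name): name is "scene" or "side" or "wrist"; returns the picture (480x640x3 uint8, red, green, blue); there is no depth.
- eyes.calibration(name): a dict with "fx", "fy", "cx", "cy" (pixels), "dist" ([k1, k2, p1, p2, k3] as OpenCV has them; the pictures are not rectified), "cam_to_world" (4x4, takes a point from camera to world coordinates); the wrist camera has in their place "mount" (4x4, takes a point from camera to tool coordinates, whose origin is the TCP and whose axes are the flange's). Camera axes: x right, y down, z forward; pixel columns grow to the right and rows downward; lengths in mm; the calibration is good to about 2 mm. A picture is of the moment at which its call begins: read the wrist's pose just before it. calibration takes no time and is no camera call.
- finish_job(): hands the job in; it is judged then, once.
The state is a dict: "time_s": time; "joints": joint angles; "dq": joint speeds; "tau": joint torques, N m; "eef_pos": TCP position; "ee_rot": TCP orientation; "force": force on the tool from outside, world axes, zero at the start; "wrist_torque": the same for the moment, N m; "grip_width": opening from 0.0 (shut) to 1.0 (fully open); "grip_force": force on a finger pad.
Only numpy, scipy, OpenCV 4.12 (cv2) and the standard library are available. Lean on these libraries where they do the work, as an engineer would, in place of code of your own. Each camera call takes 0.05 s, during which the arm holds its last target. There are 200 camera calls.

### The job

On the classroom bench stands a magnifier on a swivel base that clicks every 30 degrees. Take the upright black knob on its arm and swing the arm round, as many clicks as it takes, until the lens sits over the mounted six-sided pointed crystal (not the pebble or the cubes), then let go so that it rests in that click. Do not shift the crystal's stand.

Things in the scene. Friction and masses are not known exactly. Their poses are not given: they have to be found in the camera images.
- axis (a point): The fixed base's vertical swivel axis, at the arm's underside, z = 112 mm. Base: dark disc 112 mm wide with a tick per click, a drum and thin column. The arm turns both ways, up to 166 degrees from pointing along this frame's -x; it has click stops there and every 30 degrees. Passing a click takes about 2 to 3 N at the knob; let go within 10 degrees of a stop, the arm settles into it.
- knob (a point): Centre (half-way up) of the upright round black knob on the swing arm: 18 mm in diameter, 48 mm tall, from z = 123 to 171 mm, centre at z = 147 mm, 85 mm from the axis. Nothing within 80 mm of it rises above z = 127 mm. It turns with the arm; the arm stays level at its height.
- lens (a point): Centre of the round lens at the arm's end: a 72 mm glass in a black ring 87 mm across, 118 mm above the table, on the line from the axis through the knob, 150 mm from the axis. The underside of the arm and lens is 112 mm above the table.
- crystal (a point): Centre of the wanted specimen: a pale stone crystal, an upright six-sided column 32 mm across with a pointed top, on a round wooden foot 58 mm across and 12 mm high; 72 mm tall in all, this point 42 mm above the table. It stands loose, 150 mm from the axis under one of the click stops (to within 5 mm). Look-alikes on the same feet carry a rounded pebble and a group of cubes.
Mind the look-alikes: they are no part of the job. What is shaped like the part that bears crystal but purple or yellow is not meant. What is shaped like the part that bears axis but yellow is not meant.

How it is judged (in metres and radians):
At the end, for the whole second after the job is handed in: The lens centre is within 20 mm, seen from above, of the crystal's centre and stays there with the knob let go (horizontal distance between lens and crystal below 0.02 m); the robot touches nothing.
It fails at once if the crystal's stand is shifted more than 15 mm (distance of crystal from where it was at the start of the episode above 0.015 m).
It also fails if it takes over 40 s, if anything falls off the work surface, if the arm or the gripper's body presses on something with over 40 N, if the wrist force passes 120 N, or if a joint passes its speed limit or range.

## Working session

There is one attempt and no reset: what is moved stays moved. The work goes in short steps, Python scripts to look and compute and a shell command to move; the robot and the scene stay as the last step left them, time stands still between calls to the robot, and variables do not carry over. Pictures are saved under pics/ and viewed, at most 10 in all, crops included, and the job is handed in when it is done.

```bash
mkdir -p pics
python3 - <<'E'
from rig import sense, eyes
import cv2, numpy as np
np.set_printoptions(precision=4,suppress=True)
for n in ("scene","side"):
    im=eyes.capture(n); cv2.imwrite(f"pics/{n}0.png",im[:,:,::-1]); c=eyes.calibration(n)
    print(n,c)
s=sense(); print(s)
E
```

```text
scene {'fx': 588.5191004013092, 'fy': 588.5191004013092, 'cx': 318.03858309014515, 'cy': 234.00533863982608, 'dist': array([-0.1158,  0.    ,  0.    ,  0.    ,  0.    ]), 'cam_to_world': array([[   0.2314,    0.7782,   -0.5838, 1068.4184],
       [   0.9727,   -0.1742,    0.1534,  -75.1237],
       [   0.0177,   -0.6033,   -0.7973,  922.6553],
       [   0.    ,    0.    ,    0.    ,    1.    ]])}
side {'fx': 461.7998776760759, 'fy': 461.7998776760759, 'cx': 326.84604823406556, 'cy': 239.48952246422965, 'dist': array([-0.1052,  0.    ,  0.    ,  0.    ,  0.    ]), 'cam_to_world': array([[   0.9556,   -0.1766,    0.2359,  288.9459],
       [  -0.2947,   -0.5638,    0.7716, -543.8055],
       [  -0.0033,   -0.8068,   -0.5908,  578.5473],
       [   0.    ,    0.    ,    0.    ,    1.    ]])}
{'time_s': 0.1, 'joints': array([-1.5024,  0.3134,  1.4984,  0.    ,  1.331 , -0.2234]), 'dq': array([-0.0002, -0.0016, -0.0005,  0.0006, -0.    , -0.001 ]), 'tau': array([  0.0015, -41.2904, -26.0146,  -0.0002,   0.003 ,   0.    ]), 'eef_pos': array([ 151.0025, -502.5949,  241.8026]), 'ee_rot': array([-0.0006,  0.9894,  0.1454,  0.0001]), 'force': array([-0.0552, -0.3429,  0.1126]), 'wrist_torque': array([ 0.0176,  0.0196, -0.0377]), 'grip_force': 0.0, 'grip_width': 0.9998297127304347}
```

View pics/scene0.png

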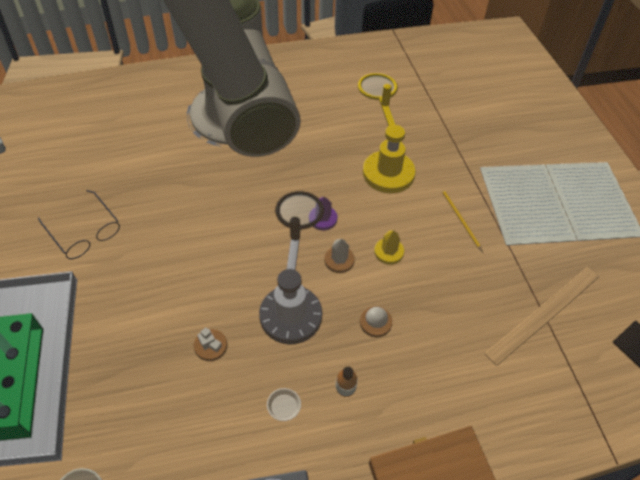

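View pics/side0.png

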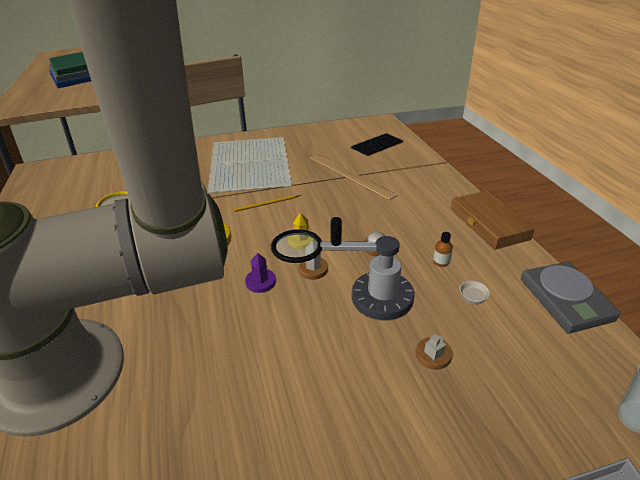

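Scene view: the arm of the black magnifier points up in the picture, from its base at (291,313) to the lens at (299,210), with the knob at (295,230). The candidates are:
- pale pointed crystal on a wooden foot at (340,255)
- purple one at (322,213)
- yellow one at (390,245)
- pebble at (376,318)
- cubes at (209,343)

The pale one at (340,255), which is (313,260) in the side view, fits the description. I'll measure it and confirm in a crop.

```bash
cat > h.py <<'E'
import numpy as np, cv2
from rig import sense, eyes
def ray(n,p):
    c=eyes.calibration(n); K=np.array([[c['fx'],0,c['cx']],[0,c['fy'],c['cy']],[0,0,1]])
    u=cv2.undistortPoints(np.array([[p]],float),K,np.array(c['dist']))[0,0]
    T=np.array(c['cam_to_world']); return T[:3,3],T[:3,:3]@np.array([*u,1])
def plane(n,p,z):
    o,d=ray(n,p); return o+d*(z-o[2])/d[2]
def tri(p1,p2):
    o1,d1=ray('scene',p1);o2,d2=ray('side',p2)
    t=np.linalg.lstsq(np.c_[d1,-d2],o2-o1,rcond=None)[0]
    a,b=o1+d1*t[0],o2+d2*t[1]; return (a+b)/2,np.linalg.norm(a-b)
E
python3 - <<'E'
from h import *
np.set_printoptions(precision=1,suppress=True)
crops=[]
# window, heights
for n,wins in {'scene':{'dark':(250,180,345,350)},'side':{'dark':(265,205,425,325)}}.items():
    im=cv2.imread(f'pics/{n}0.png'); g=im.max(2)
    x0,y0,x1,y1=wins['dark']
    m=(g[y0:y1,x0:x1]<75).astype(np.uint8)
    k,l,s,c=cv2.connectedComponentsWithStats(m)
    for i in range(1,k):
        if s[i,4]>60: print(n,'dark',s[i,:5]+[x0,y0,0,0,0],c[i]+[x0,y0])
    hsv=cv2.cvtColor(im,cv2.COLOR_BGR2HSV)
    cx,cy=(340,259) if n=='scene' else (313,267)
    print(n,'foot hsv',hsv[cy+8,cx-3:cx+4:3].tolist(),'table',hsv[cy+25,cx].tolist())
    a,b=((250,180),(410,340)) if n=='scene' else ((240,190),(430,330))
    cr=im[a[1]:b[1],a[0]:b[0]]; crops.append(cv2.resize(cr,(400,400*cr.shape[0]//cr.shape[1]),interpolation=cv2.INTER_CUBIC))
H=max(c.shape[0] for c in crops)
cv2.imwrite('pics/crop.png',np.hstack([cv2.copyMakeBorder(c,0,H-c.shape[0],0,0,cv2.BORDER_CONSTANT) for c in crops]))
print('crystal foot',plane('scene',(340,259),12),plane('side',(313,268),12))
print('lens',plane('scene',(299,210),118),plane('side',(298,246),118),tri((299,210),(298,246)))
print('base',plane('scene',(291,313),15),plane('side',(383,295),15))
print('knobtop',plane('scene',(295,222),171),plane('side',(336,221),171))
E
```

```text
scene dark [276 192  55  48 645] [305.6 215.1]
scene dark [279 284  21  14 130] [289.3 290.4]
scene dark [262 319  59  25 296] [292.7 335.6]
scene foot hsv [[14, 144, 129], [15, 144, 135], [15, 148, 129]] table [16, 113, 174]
side dark [331 217  11  29 291] [335.8 230.7]
side dark [271 229  51  41 657] [298.4 248.3]
side dark [376 236  24  32 431] [387.6 247.3]
side dark [ 352  268   63   52 1691] [383.8 298.8]
side foot hsv [[15, 148, 114], [14, 156, 118], [17, 152, 87]] table [16, 123, 149]
crystal foot [468.1 126.8  12. ] [462.6 115.7  12. ]
lens [420.1  59.1 118. ] [421.8  54.5 118. ] (array([421.3,  58.1, 117.1]), np.float64(3.6625461474550614))
base [562.9  12.8  15. ] [560.    2.7  15. ]
knobtop [486.1  38.6 171. ] [480.1  31.4 171. ]
```

View pics/crop.png

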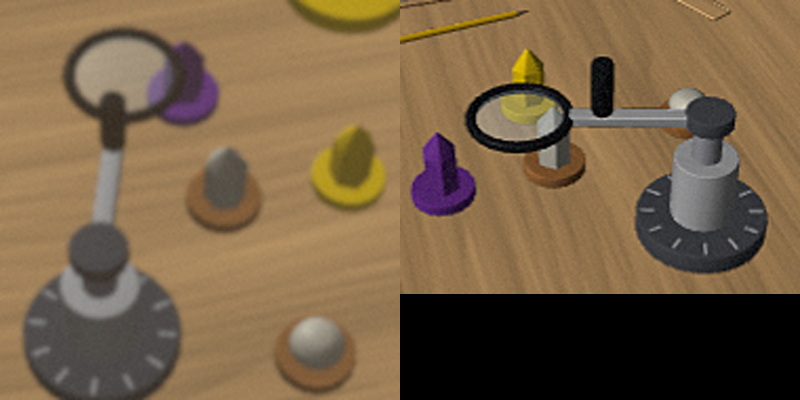

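The crop confirms the pale six-sided pointed crystal on a wooden foot. In the scene crop it is at about (223,180), and in the side crop at (554,140). The other candidates are purple, yellow, the pebble and the cubes. I'll triangulate for consistency and then move.

Run:
```python
from h import *
np.set_printoptions(precision=1,suppress=True)
k,e=tri((295.2,228.6),(335.8,231)); l,e2=tri((299,210),(298,246)); c,e3=tri((339.3,257),(313,268.4)); b,e4=tri((291,313.5),(383.5,294))
hub,e5=tri((289,282),(387.6,244))
for n,p,q in (('knob',k,e),('lens',l,e2),('foot',c,e3),('base',b,e4),('hub',hub,e5)): print(n,p,q)
f=lambda v:(np.hypot(*v[:2]),np.degrees(np.arctan2(v[1],v[0])))
for A in (b,hub): print(f(k-A),f(l-A),f(c-A))
```

```text
knob [481.8  39.1 146.8] 1.5934876437280177
lens [421.3  58.1 117.1] 3.6625461474550614
foot [462.6 125.5   6.1] 6.7581674571616315
base [563.2  11.4  10.6] 4.252936078494984
hub [564.5  11.6 120.4] 1.2182654801087325
(np.float64(85.911700266385), np.float64(161.19462072078073)) (np.float64(149.30993180414367), np.float64(161.8015005887916)) (np.float64(152.03923294564729), np.float64(131.39338910669179))
(np.float64(87.17965756781548), np.float64(161.5809649554327)) (np.float64(150.5831580913665), np.float64(162.0200576513562)) (np.float64(152.84987989874824), np.float64(131.82045469748297))
```

```bash
python3 -m jog '[[0.036,-0.032,0,0,0,0,0.0854],[0.036,-0.032,0,0,0,0,0.0854],[0.036,-0.032,0,0,0,0,0.0854],[0.036,-0.032,0,0,0,0,0.0854],[0.036,-0.032,0,0,0,0,0.0854]]' && python3 -m jog '[[0.036,-0.032,0,0,0,0,0.0854],[0.036,-0.032,0,0,0,0,0.0854],[0.036,-0.032,0,0,0,0,0.0854],[0.036,-0.032,0,0,0,0,0.0854],[0.036,-0.032,0,0,0,0,0.0854]]'
```

```text
time_s: 0.6
eef_pos: [277.9, -295.9, 242.1]
ee_rot: [-0.0, 0.989, 0.145, 0.0]
force: [1.2, -0.5, 1.0]
grip_width: 0.993
grip_force: 0.0
time_s: 1.1
eef_pos: [404.3, -90.8, 242.3]
ee_rot: [0.0, 0.989, 0.145, 0.0]
force: [0.7, -0.4, -0.1]
grip_width: 1.0
grip_force: 0.0
```

```bash
python3 -m jog '[[0.028,-0.0257,0,0,0,0,0.0854],[0.028,-0.0257,0,0,0,0,0.0854],[0.028,-0.0257,0,0,0,0,0.0854],[0.028,-0.0257,0,0,0,0,0.0854],[0,0,0,0,0,0.13,0.0854]]' && python3 -m jog '[[0,0,0,0,0,0.13,0.0854],[0,0,0,0,0,0.13,0.0854],[0,0,0,0,0,0.13,0.0854],[0,0,0,0,0,0,0.05],[0,0,0,0,0,0,0.05]]'
python3 - <<'E'
from h import *
s=sense(); print(s['eef_pos'],s['ee_rot'],s['joints'])
im=eyes.capture('wrist'); cv2.imwrite('pics/w1.png',im[:,:,::-1])
c=eyes.calibration('wrist'); M=np.array(c['mount'])
from scipy.spatial.transform import Rotation as R
q=s['ee_rot']; Rw=R.from_quat([q[1],q[2],q[3],q[0]]).as_matrix()
K=np.array([[c['fx'],0,c['cx']],[0,c['fy'],c['cy']],[0,0,1]])
for p in ([481.8,39.1,171],[481.8,39.1,147]):
    t=Rw.T@(np.array(p)-s['eef_pos']); cam=np.linalg.inv(M)@np.r_[t,1]
    print('expected px',cv2.projectPoints(cam[:3].reshape(1,1,3),np.zeros(3),np.zeros(3),K,np.array(c['dist']))[0].ravel(),cam[:3])
E
```

```text
time_s: 1.6
eef_pos: [482.4, 41.0, 241.8]
ee_rot: [-0.0, 0.997, 0.082, -0.0]
force: [-1.2, -0.6, -0.9]
grip_width: 1.003
grip_force: 0.0
time_s: 2.1
eef_pos: [481.3, 37.9, 242.1]
ee_rot: [-0.0, 0.994, -0.112, -0.0]
force: [0.1, 0.2, -0.1]
grip_width: 0.693
grip_force: 0.0
[481.34847623  37.90663935 242.12462994] [-1.78824633e-05  9.93693413e-01 -1.12130970e-01 -2.14905675e-04] [-1.64677384e-01  2.20193825e-01  1.61943667e+00  1.37345413e-05
  1.30239326e+00  1.63084988e+00]
expected px [312.70283808 266.42648893] [ -1.28992702  13.27802961 219.64144913]
expected px [312.94816093 251.95254052] [ -1.26686515   5.43868513 242.32501468]
```

View pics/w1.png

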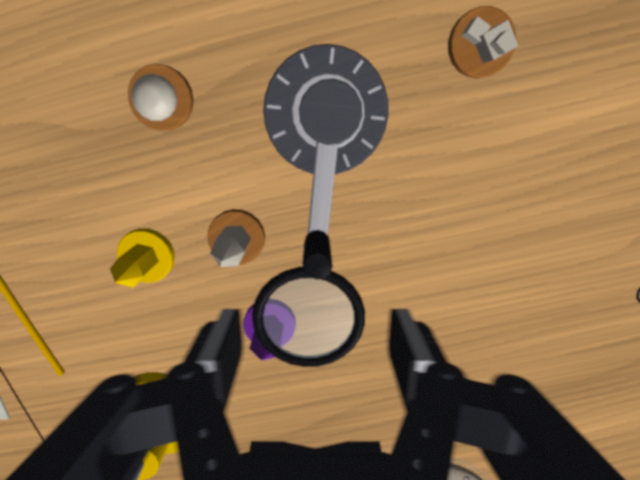

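The wrist view shows the knob top at (317,265), against a predicted (313,266), about 2 mm off. The crystal is at (237,240), one click on the pebble side. I'll descend and grip.

```bash
python3 -m jog '[[0,0.0015,0.024,0,0,0,0.06],[0,0,0.024,0,0,0,0.06],[0,0,0.024,0,0,0,0.06],[0,0,0.024,0,0,0,0.06],[0,0,0,0,0,0,0.06]]' && python3 -m jog '[[0,0,0,0,0,0,0],[0,0,0,0,0,0,0],[0,0,0,0,0,0,0],[0,0,0,0,0,0,0],[0,0,0,0,0,0,0]]' 30
python3 - <<'E'
from rig import sense
from h import *
cv2.imwrite('pics/w2.png',eyes.capture('side')[:,:,::-1])
E
```

```text
time_s: 2.65
eef_pos: [479.7, 36.6, 144.0]
ee_rot: [-0.0, 0.994, -0.113, -0.003]
force: [0.3, 0.7, 1.1]
grip_width: 0.705
grip_force: 0.0
time_s: 3.15
eef_pos: [481.6, 36.4, 147.5]
ee_rot: [0.0, 0.994, -0.114, 0.001]
force: [-1.0, 0.2, 5.8]
grip_width: 0.205
grip_force: 29.2
```

View pics/w2.png

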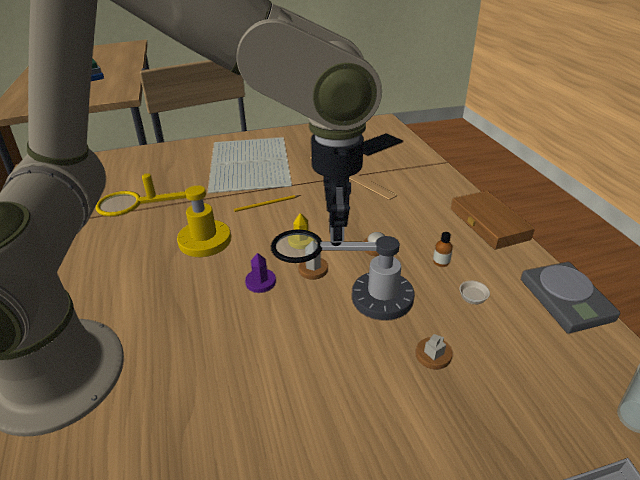

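The side view shows the fingers round the knob at (336,225). The opening is 17.5 mm, which matches the 18 mm knob. Next I'll swing one click towards the crystal, clockwise seen from above.

```bash
python3 -m jog '[[0.0006,-0.0044,-0.0015,0,0,0.052,0],[0.0006,-0.0044,0,0,0,0.052,0],[0.0006,-0.0044,0,0,0,0.052,0],[0.0006,-0.0044,0,0,0,0.052,0],[0.0006,-0.0044,0,0,0,0.052,0]]'; python3 -m jog '[[0.0006,-0.0044,0,0,0,0.052,0],[0.0006,-0.0044,0,0,0,0.052,0],[0.0006,-0.0044,0,0,0,0.052,0],[0.0006,-0.0044,0,0,0,0.052,0],[0.0006,-0.0044,0,0,0,0.052,0]]'; python3 -m jog '[[0,0,0,0,0,0,0],[0,0,0,0,0,0,0]]'
python3 -c "
from h import *
v=sense()['eef_pos']-np.array([563,11.4,0]);print(np.hypot(v[0],v[1]),np.degrees(np.arctan2(v[1],v[0])))"
```

```text
time_s: 3.7
eef_pos: [491.1, 56.1, 147.6]
ee_rot: [0.0, 0.97, -0.243, 0.0]
force: [1.2, -0.9, -5.0]
grip_width: 0.199
grip_force: 30.9
time_s: 4.2
eef_pos: [505.7, 72.9, 147.6]
ee_rot: [0.0, 0.93, -0.366, -0.0]
force: [0.0, -0.2, -3.6]
grip_width: 0.203
grip_force: 31.1
time_s: 4.4
eef_pos: [505.5, 72.8, 147.6]
ee_rot: [0.0, 0.931, -0.365, -0.0]
force: [-0.5, 1.1, -5.2]
grip_width: 0.201
grip_force: 31.0
84.09460686447166 133.14196952019486
```

```bash
python3 -m jog '[[0,0,0,0,0,0,0.06],[0,0,0,0,0,0,0.06],[0,0,0,0,0,0,0.06],[0,0,0,0,0,0,0.06],[0,0,0,0,0,0,0.06]]'; python3 -m jog '[[0,0,-0.02,0,0,0,0.06],[0,0,-0.025,0,0,0,0.06],[0,0,-0.025,0,0,0,0.06],[0,0,-0.025,0,0,0,0.06],[0,0,0,0,0,0,0.06]]'
python3 - <<'E'
from h import *
a=eyes.capture('scene'); b=eyes.capture('side')
f=lambda im,x0,y0,x1,y1:cv2.resize(im[y0:y1,x0:x1,::-1],(400,400),interpolation=cv2.INTER_CUBIC)
cv2.imwrite('pics/end.png',np.hstack([f(a,250,170,410,330),f(b,240,180,400,340)]))
E
```

```text
time_s: 4.9
eef_pos: [505.9, 72.7, 148.0]
ee_rot: [-0.0, 0.931, -0.365, 0.0]
force: [0.1, -1.1, 0.9]
grip_width: 0.706
grip_force: 0.0
time_s: 5.4
eef_pos: [507.0, 72.7, 246.0]
ee_rot: [-0.001, 0.931, -0.365, 0.003]
force: [1.1, -0.4, -0.7]
grip_width: 0.705
grip_force: 0.0
```

View pics/end.png

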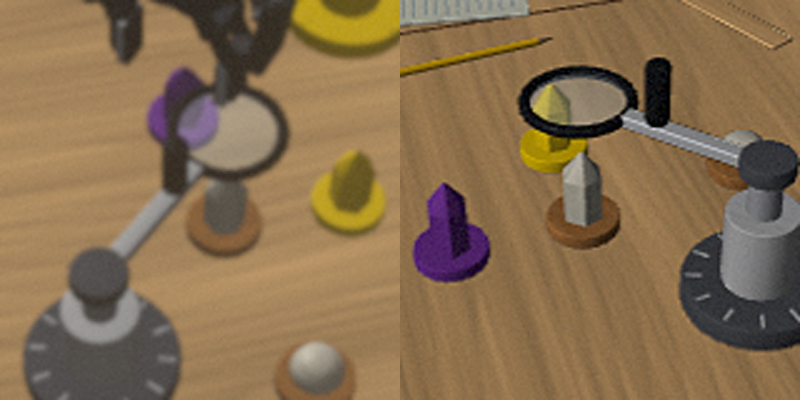

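The lens is at (343,222) in the scene view and (311,220) in the side view, and the foot is still at (339,257) and (313,267). I'll check the offset numerically and hand in if it's good.

Run:
```python
from h import *
from rig import finish_job
l,e=tri((342.8,222),(311.2,220)); c,e2=tri((339.2,256.8),(313.2,267.3)); d=np.hypot(*(l-c)[:2]); print(l,e,c,e2,d,sense()['time_s'])
if d<12: print(finish_job())
```

```text
[463.55042076 127.19545903 116.35847866] 3.1981445685808336 [463.341416   125.20677029   8.56663037] 5.875854415119579 1.9996414328979928 5.5
the job is handed in; nothing more can be done
None
```

I swung the arm one click, let go, and handed the job in: the lens rests about 2 mm (my camera measurement) from the crystal's centre, with the stand not visibly shifted and the gripper clear, at 5.5 s.

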